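# Lock out the fusing kiln and hold its sprung lid at the vent flag

## Robot

A 6-joint arm with a two-finger parallel gripper is mounted at the origin on the work surface. World frame = base frame: x ahead of the robot, y to its left, z up, the work surface at z = 0. Lengths are in m, angles in rad, forces in N, time in s.
With the tool pointing down it reaches from about 0.35 to 0.775 m from the base axis. Payload 5.5 kg.
Tool frame: the origin (TCP) lies where the fingers leave the gripper's body, on its centre line; the fingertips stand 73 mm ahead of it and the grasp point (between the pads) lies 54 mm ahead of it; z points along the fingers, y is the direction in which the jaws open and shut (so a half turn about z gives the same grasp; the last joint's range is limited). The gripper opens to 85 mm and grips with 20 to 120 N. Pads are 22 mm wide; open, the fingers measure 114 mm over their backs; the gripper's body (76 mm by 85 mm) begins 54 mm behind the grasp point. The pads swing forward as they close: fully open they stand 13 mm farther back than shut.
Start: joints at [-1.425, 0.313, 0.046, 1.304, 0, 1.431], TCP at [0.162, -0.552, 0.304] pointing down, gripper open.
Joint ranges: [-2.76, 2.76], [-0.86, 1.69], [-1.03, 1.26], [-2.2, 2.34], [-1.47, 1.5], [-3.14, 3.14]. Speed limits (rad/s): [2.57, 2.57, 3.14, 3.14, 3.14, 3.14].

## Interface

Orientations are given as a unit quaternion [w, x, y, z].
In Python, from workcell import env, read_camera, job, cut_out gives the robot as it stands.
- The arm moves only by the tool servo_tool, never from a script. Its argument "deltas" is a list of rows, each an object of numbers: "dx", "dy", "dz": the shift along the world's x, y, z in mm; "rx", "ry", "rz": the turn, a rotation vector about the world's x, y, z in rad; "fingers": the closure, from -1 (fully open) to 1 (shut). A call has 1 to 8 rows; each row shifts and turns the commanded pose from where the row before left it; what a row does not reach is not made up. A row lasts 1/10 s, in which the tool goes at most 50 mm and 8.59 degrees, less where a joint would pass 70% of its speed; a pose out of reach is approached as far as the arm can. A call is refused whole if a number of a shift passes 50 or a number of a turn 0.15, either way. A call with a gripper value outside its range is refused whole. The fingers move at their own pace and stop on an object; "newtons" is the grip in N (left out, the last holds). Time passes only in rows, so rows that do not move let the fingers close. It gives the time, the measured TCP pose, the force and the opening at its end, in the units of the state.
- env.get_state(): the state, without advancing time (a new reading comes with each control period).
- read_camera(name): name is "side" or "top"; returns a dict with "img" (420x560x3 uint8, red, green, blue), "intrinsics" (3x3 intrinsics, pixels), "extrinsics" (4x4, takes a point from camera to world coordinates). Camera axes: x right, y down, z forward; pixel columns grow to the right and rows downward; lengths in m; the calibration is good to about 2 mm. A picture is of the moment at which its call begins. There is no depth.
- job.hand_in(): hands the job in, once; it reports no verdict.
Trained networks look in the newest picture that a camera, given by its name, has taken for a name from the list of things; names that differ only in an ending like _2 or _b are one class to them, and where a whole thing is asked for, a point or a joint stands for the part that bears it (a point fixed in the world has none). Each returns a list of dicts, best first, with "confidence" (0 to 1); they miss things now and then, are a little off and sometimes report something else, mostly with a low value. They report only what shows in the picture. A call takes as long as a camera call. They do not tell look-alikes from the thing itself.
- cut_out(target, camera): "region" (420x560 bool, what is visible of it) and "extent" ([left, top, right, bottom] in pixels, round what is visible of it).
The state is a dict: "clock": time; "joint_pos": joint angles; "qvel": joint speeds; "tau": joint torques, N m; "tcp_pos": TCP position; "orientation": TCP orientation; "wrist_force": force on the tool from outside, world axes, zero at the start; "ft_torque": the same for the moment, N m; "finger_gap": finger opening in m.
Only numpy, scipy, OpenCV 4.12 (cv2) and the standard library are available. Lean on these libraries where they do the work, as an engineer would, in place of code of your own. Each camera call takes 0.05 s, during which the arm holds its last target. There are 200 camera calls.

## Task

Thread the blue lockout collar over the steel post on the orange control box so that it sits flat at the foot of the post, and let go of it. Only then take the kiln's sprung lid by its black bar handle and raise it until the red pointer on the lid is level with the yellow flag beside it, without swinging it well past the flag, and finish while still holding the lid there: it shuts if released, and nothing else may prop it. Leave the jar, the tub, the nippers and the flag as they are.

Things in the scene. Friction and masses are not known exactly. Their poses are not given: they have to be found in the camera images.
- collar: loose blue plastic lockout collar, a plain ring standing flat: outer diameter 44 mm, bore 26 mm, 30 mm high, about 40 g. Origin: centre of its underside, z up along the bore.
- control_box: fixed orange control box, 120 x 100 mm (x, y) and 50 mm high, with a small display on its -x side; a steel post 16 mm in diameter stands 45 mm up from the middle of its top (tip 95 mm above the table). Origin: centre of its underside.
- post_foot (a point): point on the axis of the post at its foot, level with the top of the control box; z points up the post.
- kiln: fixed small top-loading kiln, steel-jacketed, 250 x 250 mm and 115 mm high without its lid. Origin: centre of its underside; its x axis points from the handle side to the hinge side (away from the robot, give or take 15 degrees), z up.
- lid (a joint): angle of the kiln's lid in rad: 0 shut, growing as it is raised, 1.2 at its stop. Grey lid 250 x 250 x 30 mm, about 0.5 kg, hinged along the kiln's y axis on the far (+x) top edge. A spring and its weight shut it: raising it by the handle takes about 5 to 8 N. Always shut at the start.
- lid_hinge (a point): middle of the lid's hinge axis: in the kiln's frame 125 mm along x, 0 along y, 115 mm up. The axis runs along the kiln's y; the point turns with the lid.
- lid_handle (a point): middle of the lid's handle, a black round bar 14 mm in diameter and 110 mm long, parallel to the hinge, on two end posts; its centre line is 40 mm above the lid's top. With the lid shut it is 210 mm from the hinge towards the robot (kiln's -x) and 70 mm above the hinge axis; it rides on an arc about the hinge. Turns with the lid.
- lid_pointer (a point): outer end of the red pointer, a tab 16 x 16 mm in section that sticks out of the +y (left) side of the lid, near its front corner; with the lid shut 235 mm from the hinge axis towards the robot and 15 mm above it. Turns with the lid.
- flag (a joint): angle of the yellow flag arm in rad about the same hinge axis, on the same scale as the lid: the pointer is level with the flag when the lid's angle equals this one. Set between 0.30 and 0.60; stiff, not to be moved.
- flag_tip (a point): inner end of the yellow flag, a block 16 x 16 mm in section and 40 mm long (along the hinge axis) on a thin dark arm at the +y (left) side of the kiln, on the same radius as the pointer and 12 mm outward of it. Depending on its angle the flag stands 0.19 to 0.27 m above the table: pass over or around it. Turns with the flag arm.
- jar: bystander: closed jar with black cap and red label, 64 mm in diameter, 85 mm high. Origin: centre of its underside.
- tub: bystander: clear open tub 100 x 90 x 50 mm. Origin: centre of its underside.
- nippers: bystander: red-handled nippers lying flat, about 170 mm long along their x, 70 mm wide, 16 mm high. Origin: middle of their underside.
Things that resemble listed ones, but are neither listed nor needed, are in the scene too. Of the things that look like the collar, the smallest one is meant. Of the things that look like the control_box, take the one that is nearest to the robot's base at the start.

How it is judged:
On the way, in this order (a step that is already met when the one before it is completed fails the run):
1. the collar sits flat at the foot of the post, let go, the lid still shut (horizontal distance between collar and post_foot below 0.009 m and z of collar in the frame of post_foot between -0.005 and 0.005 m and angle between collar's own z axis and vertical below 0.12 rad and contact force between the fingers and collar below 0.1 N and value of joint lid below 0.06 rad), for 0.2 s.
2. the lid is held with its pointer level with the flag (angle between the x axis of lid_pointer and the x axis of flag_tip, either way round below 0.06 rad and contact force between the fingers and lid above 2 N), for 0.3 s.
At the end, for the whole second after the job is handed in: The fingers hold the lid (more than 2 N) still, within 0.06 rad (about 14 mm at the pointer) of the flag's angle, with no loose thing touching it; the collar sits flat around the foot of the post (within 5 mm of the box's top, tilted less than 0.12 rad), not touched by the fingers (all of step 2 and velocity of joint lid between -0.06 and 0.06 rad/s and contact force between each of lid, the fingers and collar below 0.1 N and contact force between lid and jar below 0.1 N and contact force between lid and tub below 0.1 N and contact force between lid and nippers below 0.1 N and horizontal distance between collar and post_foot below 0.009 m and z of collar in the frame of post_foot between -0.005 and 0.005 m and angle between collar's own z axis and vertical below 0.12 rad); the arm keeps its last pose, push and grip.
It fails at once if the lid is raised before the collar is down on the post (value of joint lid above 0.1 rad and (horizontal distance between collar and post_foot above 0.012 m or z of collar in the frame of post_foot above 0.01 m)).
It fails at once if the lid swings more than 30 mm past the flag (z of lid_pointer in the frame of flag_tip above 0.03 m).
It fails at once if the flag is shifted (distance of flag_tip from where it was at the start of the episode above 0.012 m).
It fails at once if a bystander is disturbed (distance of any of jar, tub, nippers from where it was at the start of the episode above 0.03 m).
It also fails if it takes over 58 s, if anything falls off the work surface, if the arm or the gripper's body presses on something with over 40 N, if the wrist force passes 120 N, or if a joint passes its speed limit or range.

## Working session

There is one attempt and no reset: what is moved stays moved. The work goes in short steps, Python scripts to look and compute and a tool call to move; the robot and the scene stay as the last step left them, time stands still between calls to the robot, and variables do not carry over. Pictures are saved under pics/ and viewed, about 8 in all and at most 12, crops included, and the job is handed in when it is done.

Besides the shell and the picture viewer there is one more tool, called after ">>>" by a JSON object that holds its "name" and its "arguments". servo_tool: Moves the arm, as the interface text tells. Its arguments: {"type":"object","properties":{"deltas":{"type":"array"},"newtons":{"type":"number"}},"required":["deltas"]}

```bash
mkdir -p pics; cat > h.py <<'E'
import numpy as np, cv2
from workcell import env, read_camera, job, cut_out
def snap(n,f=None):
    c=read_camera(n)
    if f: cv2.imwrite('pics/'+f,c['img'][:,:,::-1])
    return c
def onplane(c,uv,z):
    K=np.array(c['intrinsics']);E=np.array(c['extrinsics'])
    d=E[:3,:3]@np.linalg.inv(K)@np.array([uv[0],uv[1],1.]);o=E[:3,3]
    return o+d*(z-o[2])/d[2]
def proj(c,p):
    K=np.array(c['intrinsics']);E=np.array(c['extrinsics'])
    q=K@(E[:3,:3].T@(np.array(p)-E[:3,3]));return q[:2]/q[2]
E
python3 - <<'E'
from h import *
s=env.get_state();print(s)
for n in ['top','side']:
    c=snap(n,n+'0.png');print(n,np.round(c['intrinsics'],1).tolist(),np.round(c['extrinsics'],3).tolist())
    for t in ['collar','control_box','kiln','lid','lid_handle','lid_pointer','flag_tip','jar','tub','nippers']:
        for r in cut_out(t,n)[:4]:
            g=r['region'];v,u=np.nonzero(g)
            print(t,round(r['confidence'],2),np.round(r['extent']).tolist(),len(u),round(u.mean(),1),round(v.mean(),1))
E
```

```text
{'clock': 0.0, 'joint_pos': array([-1.42458851e+00,  3.14041859e-01,  4.49886532e-02,  1.30359001e+00,
       -3.20087427e-05,  1.43120963e+00]), 'qvel': array([ 0.00045379,  0.00050905,  0.00039934, -0.00138856,  0.00019668,
       -0.00013552]), 'tau': array([-2.11498759e-04, -4.80632758e+01,  2.98529667e+01,  1.95452344e-02,
       -2.43329541e-04,  2.98051823e-06]), 'tcp_pos': array([ 0.16204047, -0.55130955,  0.30298911]), 'orientation': array([-9.23388691e-04,  9.89807124e-01,  1.42411392e-01, -1.90613968e-05]), 'wrist_force': array([ 0.15332215, -0.22761989, -0.30463005]), 'ft_torque': array([-0.00768931,  0.00527589,  0.03857113]), 'finger_gap': 0.08562733876234903}
top [[438.6, 0.0, 275.0], [0.0, 438.6, 209.5], [0.0, 0.0, 1.0]] [[-0.02, -0.992, 0.122, 0.435], [-1.0, 0.019, -0.007, -0.178], [0.005, -0.122, -0.992, 1.393], [0.0, 0.0, 0.0, 1.0]]
collar 0.59 [259.0, 269.0, 282.0, 286.0] 190 270.9 278.6
collar 0.57 [276.0, 238.0, 294.0, 253.0] 110 285.6 239.5
collar 0.46 [251.0, 242.0, 260.0, 254.0] 94 256.1 247.1
control_box 0.97 [428.0, 254.0, 479.0, 307.0] 1633 456.2 277.7
con
[... 798 characters left out ...]
8 254.1
collar 0.56 [304.0, 225.0, 321.0, 248.0] 263 313.9 235.1
control_box 0.97 [312.0, 198.0, 352.0, 224.0] 974 328.8 210.5
control_box 0.9 [366.0, 138.0, 403.0, 165.0] 774 382.4 151.4
kiln 0.61 [151.0, 235.0, 284.0, 361.0] 9578 224.2 296.1
lid 0.57 [166.0, 237.0, 287.0, 344.0] 6869 223.9 286.2
lid_handle 0.67 [161.0, 239.0, 284.0, 348.0] 6730 224.3 285.9
lid_pointer 0.8 [158.0, 234.0, 280.0, 344.0] 6917 224.2 286.0
jar 0.71 [228.0, 230.0, 248.0, 254.0] 260 238.7 240.1
tub 0.95 [250.0, 181.0, 286.0, 213.0] 778 268.6 195.4
tub 0.4 [166.0, 317.0, 211.0, 336.0] 224 200.5 324.4
nippers 0.52 [320.0, 161.0, 358.0, 182.0] 262 336.8 172.3
nippers 0.18 [154.0, 234.0, 283.0, 359.0] 9585 224.5 295.8
```

```bash
python3 - <<'E'
import cv2,numpy as np
t=cv2.imread('pics/top0.png')[120:330,50:500];s=cv2.imread('pics/side0.png')[120:380,130:430]
cv2.imwrite('pics/t.png',cv2.resize(t,(800,373),interpolation=cv2.INTER_CUBIC))
cv2.imwrite('pics/s.png',cv2.resize(s,(690,598),interpolation=cv2.INTER_CUBIC))
E
```

```text
(no output)
```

View pics/t.png

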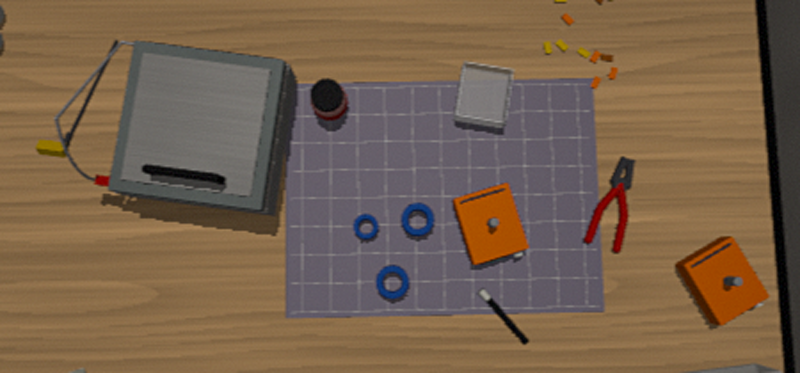

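View pics/s.png

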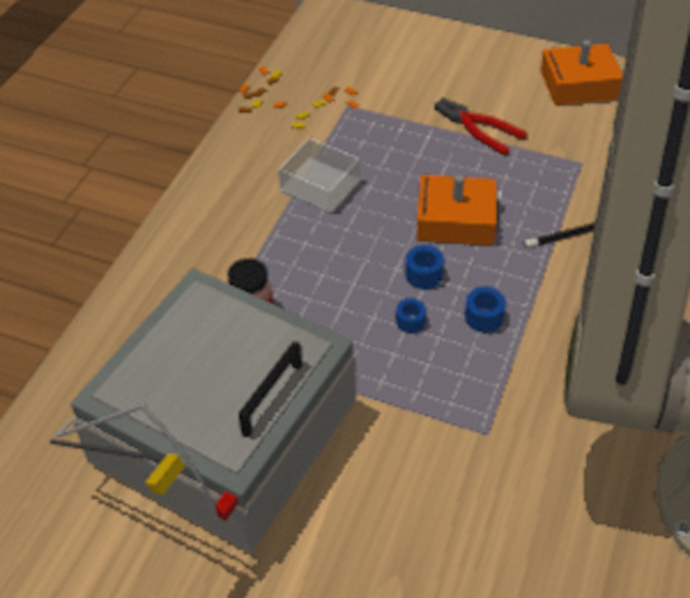

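The three rings: the smallest is the one at full-image top ≈(256,248), side ≈(308,257). Nearest orange box is at top ≈(326,246), side ≈(329,210). The flag is yellow at top ≈(82,201) and the pointer red at top ≈(107,222). Next I fit models to the silhouettes.

```bash
cat > fit.py <<'E'
from h import *
from scipy.optimize import minimize
S=4
def up(m): return cv2.resize(m.astype(np.float32),None,fx=S,fy=S,interpolation=cv2.INTER_LINEAR)>.5
def comp(m,uv,r=6):  # component nearest uv
    n,l,st,ce=cv2.connectedComponentsWithStats(m.astype(np.uint8))
    ok=[i for i in range(1,n) if st[i,4]>=r]
    return l==min(ok,key=lambda i:np.hypot(*(ce[i]-uv)))
def hull(m):
    v,u=np.nonzero(m);o=np.zeros(m.shape,np.uint8)
    cv2.fillConvexPoly(o,cv2.convexHull(np.c_[u,v].astype(np.int32)),1);return o>0
def ras(c,parts):
    o=np.zeros((420*S,560*S),np.uint8)
    for P in parts:
        uv=np.array([proj(c,p) for p in P])
        h=cv2.convexHull(np.round(((uv+.5)*S-.5)*16).astype(np.int32))
        cv2.fillConvexPoly(o,h,1,shift=4)
    return o>0
def Rz(a): return np.array([[np.cos(a),-np.sin(a),0],[np.sin(a),np.cos(a),0],[0,0,1]])
def box(x0,x1,y0,y1,z0,z1): return np.array([[x,y,z] for x in(x0,x1) for y in(y0,y1) for z in(z0,z1)])
def cyl(r,z0,z1):
    t=np.linspace(0,2*np.pi,32,endpoint=False);return np.array([[r*np.cos(a),r*np.sin(a),z] for z in(z0,z1) for a in t])
def fit(cs,ms,model,p0,steps):
    def f(p):
        s=0
        for c,m in zip(cs,ms):
            r=ras(c,model(p));s+=1-(r&m).sum()/max(1,(r|m).sum())
        return s/len(cs)
    p0=np.array(p0,float);sim=np.vstack([p0]+[p0+np.eye(len(p0))[i]*steps[i] for i in range(len(p0))])
    for _ in range(2):
        r=minimize(f,sim[0],method='Nelder-Mead',options=dict(initial_simplex=sim,xatol=1e-4,fatol=1e-4,maxfev=300))
        sim=np.vstack([r.x]+[r.x+np.eye(len(p0))[i]*steps[i]/3 for i in range(len(p0))])
    return r.x,r.fun
E
cat > m1.py <<'E'
from fit import *
T=snap('top');D=snap('side');cs=[T,D]
hsv=[cv2.cvtColor(c['img'],cv2.COLOR_RGB2HSV).astype(int) for c in cs]
def col(i,h0,h1,s,v): h=hsv[i];return (h[...,0]>=h0)&(h[...,0]<=h1)&(h[...,1]>s)&(h[...,2]>v)
for nm,a,b in [('small',(256,248),(308,257)),('mid',(271,279),(341,254)),('big',(285,243),(314,235))]:
    ms=[up(hull(comp(col(i,100,125,140,30),uv))) for i,uv in enumerate([a,b])]
    x0=onplane(T,a,.015)
    p,e=fit(cs,ms,lambda p:[cyl(abs(p[2]),0,p[3])+[p[0],p[1],0]],[x0[0],x0[1],.022,.03],[.01,.01,.005,.01]);print(nm,p.round(4),round(e,3))
    if nm=='small':
        p,e=fit(cs,ms,lambda p:[cyl(.022,0,.03)+[p[0],p[1],0]],x0[:2],[.01,.01]);print(nm,p.round(4),round(e,3))
a,b=(326,246),(329,210)
ms=[up(hull(comp(col(i,5,20,150,60),uv,50))) for i,uv in enumerate([a,b])]
x0=onplane(T,a,.05)
for y in(0,.2,-.2):
    p,e=fit(cs,ms,lambda p:[box(-.06,.06,-.05,.05,0,.05)@Rz(p[2]).T+[p[0],p[1],0]],[x0[0],x0[1],y],[.01,.01,.1]);print('box',p.round(4),round(e,3))
print('post tip px',[proj(c,[p[0],p[1],.095]).round(1) for c in cs])
# kiln
km=[]
for n in('top','side'):
    m=cut_out('kiln',n)[0]['region']|cut_out('lid',n)[0]['region']
    km.append(up(cv2.morphologyEx(m.astype(np.uint8),cv2.MORPH_OPEN,np.ones((9,9)))))
x0=onplane(T,(161,190),.145)
p,e=fit(cs,km,lambda p:[box(-.125,.125,-.125,.125,0,.145)@Rz(p[2]).T+[p[0],p[1],0]],[x0[0],x0[1],-.1],[.02,.02,.1]);print('kiln',p.round(4),round(e,3))
k0=p
def hm(p):
    t=np.linspace(0,2*np.pi,16,endpoint=False)
    bar=np.array([[-.085+.007*np.cos(a),y,.185+.007*np.sin(a)] for y in(-.055,.055) for a in t])
    ps=[box(-.091,-.079,s*.05-.005,s*.05+.005,.145,.185) for s in(-1,1)]
    return [q@Rz(p[2]).T+[p[0],p[1],0] for q in [bar]+ps]
dk=[]
for i,uv in enumerate([(153,217),(247,288)]):
    dk.append(up(comp((hsv[i][...,2]<60),uv,40))); 
p,e=fit(cs,dk,hm,k0,[.01,.01,.05]);print('handle fit',p.round(4),round(e,3),[m.sum()/16 for m in dk])
kp=p
for nm,uvs,hr in [('red',[(107,222),(229,339)],(0,8)),('yel',[(79,203),(202,326)],(22,32))]:
    for i,uv in enumerate(uvs):
        m=comp(col(i,*hr,150,80),uv,8);v,u=np.nonzero(m);print(nm,i,len(u),u.mean().round(2),v.mean().round(2))
for kk in(k0,kp):
    w=lambda q:Rz(kk[2])@np.array(q)+[kk[0],kk[1],0]
    print('pointer px',[[proj(c,w([-.11,y,.13])).round(1).tolist() for c in cs] for y in(.135,.155)])
    ym=[up(comp(col(i,22,32,150,80),uv,8)) for i,uv in enumerate([(79,203),(202,326)])]
    def fm(p):
        b=box(-.243,-.227,p[1]-.02,p[1]+.02,.007,.023);ca,sa=np.cos(p[0]),np.sin(p[0])
        # rotate up about y axis: (-r,z)->(-r cos - z sin... )
        x=b[:,0]*ca+b[:,2]*sa;z=-b[:,0]*sa+b[:,2]*ca
        return [np.c_[x+.125,b[:,1],z+.115]@Rz(kk[2]).T+[kk[0],kk[1],0]]
    for a0 in(.35,.5):
        p,e=fit(cs,ym,fm,[a0,.18],[.05,.01]);print('flag',p.round(4),round(e,3))
    print('handle',w([-.085,0,.185]).round(4),'hinge',w([.125,0,.115]).round(4))
E
python3 m1.py
```

```text
small [ 0.4866 -0.1242  0.021   0.0245] 0.057
small [ 0.4864 -0.1244] 0.116
mid [ 0.3897 -0.169   0.0278  0.0331] 0.047
big [ 0.4969 -0.2156  0.028   0.0326] 0.049
box [ 0.4867 -0.3406  0.2725] 0.037
box [ 0.4866 -0.3408  0.279 ] 0.037
box [ 0.4867 -0.3406  0.2723] 0.037
post tip px [array([327.6, 244.8]), array([329.2, 196.3])]
kiln [ 0.6526  0.1411 -0.1465] 0.025
handle fit [ 0.6524  0.1441 -0.1572] 0.265 [np.float64(306.25), np.float64(234.75)]
red 0 45 107.02 221.33
red 1 73 227.75 339.0
yel 0 116 77.75 203.07
yel 1 165 201.19 325.65
pointer px [[[109.7, 222.0], [229.1, 337.6]], [[102.8, 221.1], [224.7, 343.7]]]
flag [0.4809 0.186 ] 0.153
flag [0.4812 0.1861] 0.154
handle [0.5685 0.1535 0.185 ] hinge [0.7763 0.1229 0.115 ]
pointer px [[[108.3, 221.5], [228.0, 338.7]], [[101.5, 220.5], [223.5, 344.8]]]
flag [0.4758 0.1815] 0.15
flag [0.475  0.1819] 0.149
handle [0.5685 0.1574 0.185 ] hinge [0.7759 0.1245 0.115 ]
```

>>> {"name": "servo_tool", "arguments": {"deltas": [{"dx": 27, "dy": 35.5, "rz": 0.107, "fingers": -1}, {"dx": 27, "dy": 35.5, "rz": 0.107}, {"dx": 27, "dy": 35.5, "rz": 0.107}, {"dx": 27, "dy": 35.5, "rz": 0.107}, {"dx": 27, "dy": 35.5, "rz": 0.107}, {"dx": 27, "dy": 35.5, "rz": 0.107}, {"dx": 27, "dy": 35.5, "rz": 0.107}, {"dx": 27, "dy": 35.5, "rz": 0.107}], "newtons": 30}}

```text
invalid input at $.deltas[0]: expected keys dx, dy, dz, rx, ry, rz, fingers
```

>>> {"name": "servo_tool", "arguments": {"deltas": [{"dx": 27, "dy": 35.5, "dz": -25, "rz": 0.107}, {"dx": 27, "dy": 35.5, "dz": -25, "rz": 0.107}, {"dx": 27, "dy": 35.5, "dz": -25, "rz": 0.107}, {"dx": 27, "dy": 35.5, "dz": -25, "rz": 0.108}, {}, {}]}}

```text
invalid input at $.deltas[0]: expected keys dx, dy, dz, rx, ry, rz, fingers
```

>>> {"name": "servo_tool", "arguments": {"deltas": [{"dx": 27, "dy": 35.5, "dz": 0, "rx": 0, "ry": 0, "rz": 0.107, "fingers": -1}, {"dx": 27, "dy": 35.5, "dz": 0, "rx": 0, "ry": 0, "rz": 0.107, "fingers": -1}, {"dx": 27, "dy": 35.5, "dz": 0, "rx": 0, "ry": 0, "rz": 0.107, "fingers": -1}, {"dx": 27, "dy": 35.5, "dz": 0, "rx": 0, "ry": 0, "rz": 0.107, "fingers": -1}, {"dx": 27, "dy": 35.5, "dz": 0, "rx": 0, "ry": 0, "rz": 0.107, "fingers": -1}, {"dx": 27, "dy": 35.5, "dz": 0, "rx": 0, "ry": 0, "rz": 0.107, "fingers": -1}, {"dx": 27, "dy": 35.5, "dz": 0, "rx": 0, "ry": 0, "rz": 0.107, "fingers": -1}, {"dx": 27, "dy": 35.5, "dz": 0, "rx": 0, "ry": 0, "rz": 0.107, "fingers": -1}], "newtons": 30}}

```text
clock: 2.2
tcp_pos: [0.3789, -0.2662, 0.3042]
orientation: [0.0, 0.84, 0.542, 0.0]
wrist_force: [1.7, 0.3, -0.8]
finger_gap: 0.0855
```

>>> {"name": "servo_tool", "arguments": {"deltas": [{"dx": 27, "dy": 35.5, "dz": -25, "rx": 0, "ry": 0, "rz": 0.107, "fingers": -1}, {"dx": 27, "dy": 35.5, "dz": -25, "rx": 0, "ry": 0, "rz": 0.107, "fingers": -1}, {"dx": 27, "dy": 35.5, "dz": -25, "rx": 0, "ry": 0, "rz": 0.107, "fingers": -1}, {"dx": 27, "dy": 35.5, "dz": -25, "rx": 0, "ry": 0, "rz": 0.108, "fingers": -1}, {"dx": 0, "dy": 0, "dz": 0, "rx": 0, "ry": 0, "rz": 0, "fingers": -1}, {"dx": 0, "dy": 0, "dz": 0, "rx": 0, "ry": 0, "rz": 0, "fingers": -1}]}}

```text
clock: 2.8
tcp_pos: [0.4837, -0.1277, 0.2055]
orientation: [-0.001, 0.706, 0.708, -0.0]
wrist_force: [-0.7, -1.2, 1.0]
finger_gap: 0.0853
```

>>> {"name": "servo_tool", "arguments": {"deltas": [{"dx": 1, "dy": 2, "dz": -35, "rx": 0, "ry": 0, "rz": 0, "fingers": -1}, {"dx": 0, "dy": 0, "dz": -35, "rx": 0, "ry": 0, "rz": 0, "fingers": -1}, {"dx": 0, "dy": 0, "dz": -30, "rx": 0, "ry": 0, "rz": 0, "fingers": -1}, {"dx": 0, "dy": 0, "dz": -20, "rx": 0, "ry": 0, "rz": 0, "fingers": -1}, {"dx": 0, "dy": 0, "dz": -6, "rx": 0, "ry": 0, "rz": 0, "fingers": -1}, {"dx": 0, "dy": 0, "dz": 0, "rx": 0, "ry": 0, "rz": 0, "fingers": -1}]}}

```text
clock: 3.4
tcp_pos: [0.4843, -0.1278, 0.0803]
orientation: [-0.0, 0.708, 0.706, -0.0]
wrist_force: [0.7, 0.7, 0.5]
finger_gap: 0.0853
```

```bash
python3 - <<'E'
from h import *
s=env.get_state();print(s['tcp_pos'],s['wrist_force'])
c=snap('side','s1.png');cv2.imwrite('pics/s1c.png',cv2.resize(c['img'][190:310,240:400,::-1],(640,480),interpolation=cv2.INTER_CUBIC))
E
```

```text
[ 0.48430354 -0.12784783  0.0802666 ] [0.70425983 0.72088939 0.52239733]
```

View pics/s1c.png

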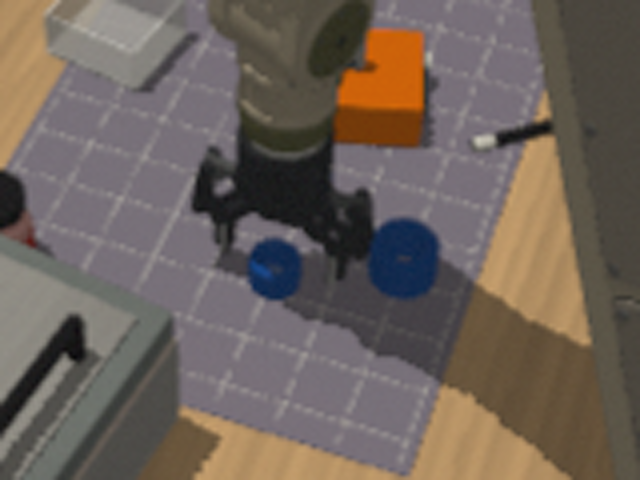

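The small ring sits between the open fingers (crop ≈(275,268)) a little towards the kiln. I'll shift slightly and grip.

>>> {"name": "servo_tool", "arguments": {"deltas": [{"dx": 2, "dy": 3.5, "dz": -3, "rx": 0, "ry": 0, "rz": 0, "fingers": -1}, {"dx": 0, "dy": 0, "dz": 0, "rx": 0, "ry": 0, "rz": 0, "fingers": 1}, {"dx": 0, "dy": 0, "dz": 0, "rx": 0, "ry": 0, "rz": 0, "fingers": 1}, {"dx": 0, "dy": 0, "dz": 0, "rx": 0, "ry": 0, "rz": 0, "fingers": 1}, {"dx": 0, "dy": 0, "dz": 0, "rx": 0, "ry": 0, "rz": 0, "fingers": 1}, {"dx": 0, "dy": 0, "dz": 0, "rx": 0, "ry": 0, "rz": 0, "fingers": 1}, {"dx": 0, "dy": 0, "dz": 0, "rx": 0, "ry": 0, "rz": 0, "fingers": 1}, {"dx": 0, "dy": 0, "dz": 0, "rx": 0, "ry": 0, "rz": 0, "fingers": 1}]}}

```text
clock: 4.25
tcp_pos: [0.4871, -0.1234, 0.0778]
orientation: [0.001, 0.707, 0.707, 0.0]
wrist_force: [-1.0, 1.0, 6.7]
finger_gap: 0.0425
```

>>> {"name": "servo_tool", "arguments": {"deltas": [{"dx": 0, "dy": 0, "dz": 20, "rx": 0, "ry": 0, "rz": 0, "fingers": 1}, {"dx": 0, "dy": 0, "dz": 40, "rx": 0, "ry": 0, "rz": 0, "fingers": 1}, {"dx": 0, "dy": 0, "dz": 45, "rx": 0, "ry": 0, "rz": 0, "fingers": 1}, {"dx": 0, "dy": -20, "dz": 35, "rx": 0, "ry": 0, "rz": 0, "fingers": 1}, {"dx": 0, "dy": -45, "dz": 0, "rx": 0, "ry": 0, "rz": 0, "fingers": 1}, {"dx": 0, "dy": -45, "dz": 0, "rx": 0, "ry": 0, "rz": 0, "fingers": 1}, {"dx": 0, "dy": -45, "dz": 0, "rx": 0, "ry": 0, "rz": 0, "fingers": 1}, {"dx": 0, "dy": -40, "dz": 0, "rx": 0, "ry": 0, "rz": 0, "fingers": 1}]}}

```text
clock: 5.05
tcp_pos: [0.4864, -0.3203, 0.2171]
orientation: [0.0, 0.707, 0.707, -0.0]
wrist_force: [0.2, 1.0, -0.4]
finger_gap: 0.0421
```

>>> {"name": "servo_tool", "arguments": {"deltas": [{"dx": 0, "dy": -22, "dz": -10, "rx": 0, "ry": 0, "rz": 0, "fingers": 1}, {"dx": 0, "dy": 0, "dz": 0, "rx": 0, "ry": 0, "rz": 0, "fingers": 1}, {"dx": 0, "dy": 0, "dz": 0, "rx": 0, "ry": 0, "rz": 0, "fingers": 1}, {"dx": 0, "dy": 0, "dz": 0, "rx": 0, "ry": 0, "rz": 0, "fingers": 1}]}}

```text
clock: 5.45
tcp_pos: [0.4865, -0.3388, 0.2067]
orientation: [-0.001, 0.707, 0.708, 0.0]
wrist_force: [0.7, 0.8, -1.2]
finger_gap: 0.0422
```

```bash
python3 - <<'E'
from h import *
s=env.get_state();print(s['tcp_pos'],s['wrist_force'],s['finger_gap'])
c=snap('side','s2.png');t=snap('top','t2.png')
a=cv2.resize(c['img'][140:240,270:390,::-1],(480,400),interpolation=cv2.INTER_CUBIC)
b=cv2.resize(t['img'][200:300,270:350,::-1],(320,400),interpolation=cv2.INTER_CUBIC)
cv2.imwrite('pics/m2.png',np.hstack([a,b]))
E
```

```text
[ 0.48654206 -0.33879012  0.206667  ] [ 0.6882721   0.81315954 -1.18412925] 0.04217260382855387
```

View pics/m2.png

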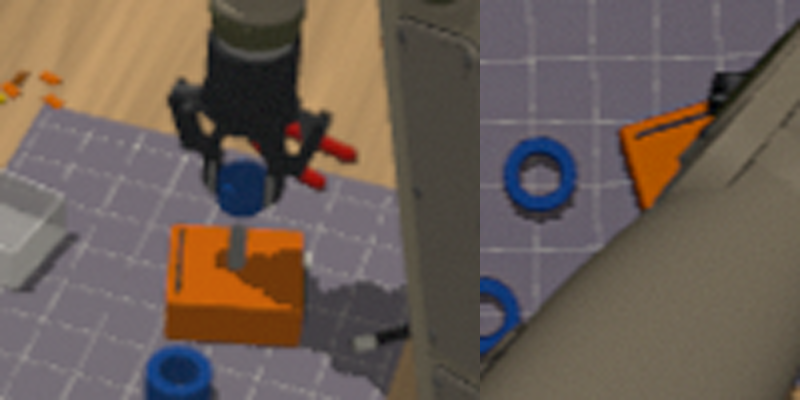

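```bash
python3 - <<'E'
from fit import *
c=snap('side');s=env.get_state();t=s['tcp_pos'];print(t)
h=cv2.cvtColor(c['img'],cv2.COLOR_RGB2HSV).astype(int)
m=comp((h[...,0]>=100)&(h[...,0]<=125)&(h[...,1]>140)&(h[...,2]>30),(330,186),20)
v,u=np.nonzero(m);print('blue',u.min(),u.max(),v.min(),v.max(),len(u))
for dy in(-.003,-.001,.001,.003):
    r=cv2.resize(ras(c,[cyl(.0215,0,.03)+[t[0],t[1]+dy,t[2]-.0778]]).astype(np.float32),(560,420),interpolation=cv2.INTER_AREA)>.5
    v,u=np.nonzero(r);print(dy,u.min(),u.max(),v.min(),v.max(),len(u),(r&m).sum()/(r|m).sum())
# post
g=c['img'][190:212,318:342].astype(int);sat=(g.max(2)-g.min(2))<40
v,u=np.nonzero(sat);print('post',[(vv+190,u[v==vv].mean()+318) for vv in range(0,22,2) if (v==vv).any()])
print([proj(c,[.4867,-.3407,z]).round(1) for z in(.05,.095)])
E
```

```text
[ 0.48701077 -0.33902697  0.20744509]
blue 324 335 180 193 136
-0.003 324 336 178 193 170 0.7687861271676301
-0.001 324 336 179 193 170 0.8
0.001 324 336 179 193 168 0.8095238095238095
0.003 324 336 180 194 167 0.8143712574850299
post [(190, np.float64(329.5)), (192, np.float64(329.2)), (194, np.float64(329.5)), (196, np.float64(334.0)), (198, np.float64(329.0)), (200, np.float64(329.0)), (202, np.float64(328.5)), (204, np.float64(328.5)), (206, np.float64(328.5))]
[array([328.4, 205.4]), array([329.2, 196.2])]
```

>>> {"name": "servo_tool", "arguments": {"deltas": [{"dx": 0, "dy": -1, "dz": -15, "rx": 0, "ry": 0, "rz": 0, "fingers": 1}, {"dx": 0, "dy": 0, "dz": -15, "rx": 0, "ry": 0, "rz": 0, "fingers": 1}, {"dx": 0, "dy": 0, "dz": -15, "rx": 0, "ry": 0, "rz": 0, "fingers": 1}, {"dx": 0, "dy": 0, "dz": -10, "rx": 0, "ry": 0, "rz": 0, "fingers": 1}, {"dx": 0, "dy": 0, "dz": 0, "rx": 0, "ry": 0, "rz": 0, "fingers": 1}]}}

```text
clock: 6.1
tcp_pos: [0.4862, -0.3401, 0.1509]
orientation: [-0.001, 0.707, 0.707, -0.0]
wrist_force: [-0.2, 0.1, -0.5]
finger_gap: 0.0418
```

>>> {"name": "servo_tool", "arguments": {"deltas": [{"dx": 0, "dy": 0, "dz": -10, "rx": 0, "ry": 0, "rz": 0, "fingers": 1}, {"dx": 0, "dy": 0, "dz": -6, "rx": 0, "ry": 0, "rz": 0, "fingers": 1}, {"dx": 0, "dy": 0, "dz": -4, "rx": 0, "ry": 0, "rz": 0, "fingers": 1}, {"dx": 0, "dy": 0, "dz": -1, "rx": 0, "ry": 0, "rz": 0, "fingers": 1}, {"dx": 0, "dy": 0, "dz": 0, "rx": 0, "ry": 0, "rz": 0, "fingers": 1}]}}

```text
clock: 6.6
tcp_pos: [0.4867, -0.3414, 0.1311]
orientation: [-0.0, 0.707, 0.707, 0.0]
wrist_force: [1.1, -0.5, 0.2]
finger_gap: 0.0423
```

>>> {"name": "servo_tool", "arguments": {"deltas": [{"dx": 0, "dy": 0, "dz": -1.5, "rx": 0, "ry": 0, "rz": 0, "fingers": 1}, {"dx": 0, "dy": 0, "dz": -1, "rx": 0, "ry": 0, "rz": 0, "fingers": 1}, {"dx": 0, "dy": 0, "dz": 0, "rx": 0, "ry": 0, "rz": 0, "fingers": 1}]}}

```text
clock: 6.9
tcp_pos: [0.4867, -0.3414, 0.1286]
orientation: [0.0, 0.707, 0.707, 0.0]
wrist_force: [-0.6, 0.2, -0.5]
finger_gap: 0.0427
```

Opening, then rising straight up.

>>> {"name": "servo_tool", "arguments": {"deltas": [{"dx": 0, "dy": 0, "dz": 0, "rx": 0, "ry": 0, "rz": 0, "fingers": 0.3}, {"dx": 0, "dy": 0, "dz": 0, "rx": 0, "ry": 0, "rz": 0, "fingers": -0.2}, {"dx": 0, "dy": 0, "dz": 0, "rx": 0, "ry": 0, "rz": 0, "fingers": -1}, {"dx": 0, "dy": 0, "dz": 0, "rx": 0, "ry": 0, "rz": 0, "fingers": -1}, {"dx": 0, "dy": 0, "dz": 0, "rx": 0, "ry": 0, "rz": 0, "fingers": -1}, {"dx": 0, "dy": 0, "dz": 0, "rx": 0, "ry": 0, "rz": 0, "fingers": -1}]}}

```text
clock: 7.5
tcp_pos: [0.4867, -0.3414, 0.1287]
orientation: [0.0, 0.707, 0.707, 0.0]
wrist_force: [-0.1, -0.4, -0.4]
finger_gap: 0.0852
```

>>> {"name": "servo_tool", "arguments": {"deltas": [{"dx": 0, "dy": 0, "dz": 20, "rx": 0, "ry": 0, "rz": 0, "fingers": -1}, {"dx": 0, "dy": 0, "dz": 40, "rx": 0, "ry": 0, "rz": 0, "fingers": -1}, {"dx": 0, "dy": 0, "dz": 45, "rx": 0, "ry": 0, "rz": 0, "fingers": -1}, {"dx": 0, "dy": 0, "dz": 45, "rx": 0, "ry": 0, "rz": 0, "fingers": -1}, {"dx": 0, "dy": 0, "dz": 30, "rx": 0, "ry": 0, "rz": 0, "fingers": -1}, {"dx": 0, "dy": 45, "dz": 0, "rx": 0, "ry": 0, "rz": 0, "fingers": -1}, {"dx": 0, "dy": 45, "dz": 0, "rx": 0, "ry": 0, "rz": 0, "fingers": -1}, {"dx": 0, "dy": 45, "dz": 0, "rx": 0, "ry": 0, "rz": 0, "fingers": -1}]}}

```text
clock: 8.3
tcp_pos: [0.4865, -0.2053, 0.3089]
orientation: [0.0, 0.708, 0.707, 0.0]
wrist_force: [0.5, 0.7, 0.2]
finger_gap: 0.0854
```

>>> {"name": "servo_tool", "arguments": {"deltas": [{"dx": 0, "dy": 45, "dz": 0, "rx": 0, "ry": 0, "rz": 0, "fingers": -1}, {"dx": 0, "dy": 45, "dz": 0, "rx": 0, "ry": 0, "rz": -0.03, "fingers": -1}, {"dx": 0, "dy": 45, "dz": 0, "rx": 0, "ry": 0, "rz": -0.03, "fingers": -1}, {"dx": 10, "dy": 45, "dz": 0, "rx": 0, "ry": 0, "rz": -0.03, "fingers": -1}, {"dx": 10, "dy": 45, "dz": 0, "rx": 0, "ry": 0, "rz": -0.03, "fingers": -1}, {"dx": 10, "dy": 45, "dz": 0, "rx": 0, "ry": 0, "rz": -0.03, "fingers": -1}, {"dx": 0, "dy": 0, "dz": 0, "rx": 0, "ry": 0, "rz": 0, "fingers": -1}]}}

```text
clock: 9.0
tcp_pos: [0.5171, 0.0683, 0.3087]
orientation: [-0.0, 0.756, 0.655, 0.001]
wrist_force: [0.6, -0.6, 0.3]
finger_gap: 0.0854
```

```bash
python3 - <<'E'
from h import *
s=env.get_state();print(s['tcp_pos'],s['orientation'],s['joint_pos'].round(3))
c=snap('side','s3.png');t=snap('top','t3.png')
a=cv2.resize(c['img'][180:230,295:355,::-1],(420,350),interpolation=cv2.INTER_CUBIC)
b=cv2.resize(t['img'][220:275,300:354,::-1],(344,350),interpolation=cv2.INTER_CUBIC)
cv2.imwrite('pics/m3.png',np.hstack([a,b]))
E
```

```text
[0.51707034 0.06832381 0.30867929] [-2.83992497e-04  7.56015955e-01  6.54552626e-01  8.09171936e-04] [-0.023  0.207 -0.083  1.28   0.002  1.691]
```

View pics/m3.png

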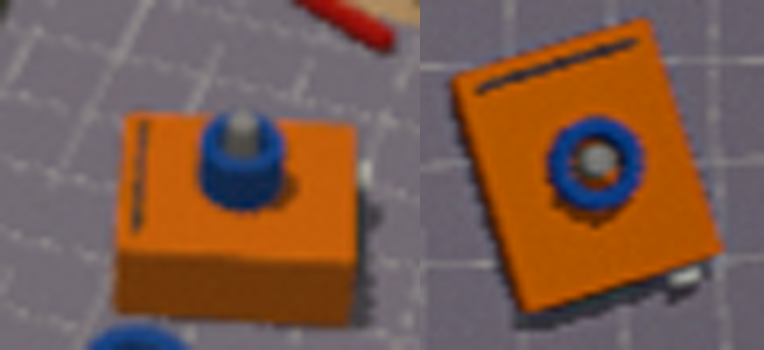

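Collar sits flat around the post (post centred in the ring in both views). Moving to the handle.

>>> {"name": "servo_tool", "arguments": {"deltas": [{"dx": 17, "dy": 29, "dz": 0, "rx": 0, "ry": 0, "rz": 0, "fingers": -1}, {"dx": 17, "dy": 29, "dz": 0, "rx": 0, "ry": 0, "rz": 0, "fingers": -1}, {"dx": 17, "dy": 29, "dz": 0, "rx": 0, "ry": 0, "rz": 0, "fingers": -1}, {"dx": 0, "dy": 0, "dz": -20, "rx": 0, "ry": 0, "rz": 0, "fingers": -1}, {"dx": 0, "dy": 0, "dz": 0, "rx": 0, "ry": 0, "rz": 0, "fingers": -1}]}}

```text
clock: 9.6
tcp_pos: [0.567, 0.1495, 0.2861]
orientation: [-0.001, 0.758, 0.652, -0.002]
wrist_force: [-1.1, -0.6, -0.4]
finger_gap: 0.0857
```

```bash
python3 - <<'E'
from fit import *
T=snap('top','t4.png');D=snap('side','s4.png');cs=[T,D]
s=env.get_state();print(s['tcp_pos'],s['joint_pos'].round(3))
ms=[]
for c,uv in zip(cs,[(325,245),(329,203)]):
    h=cv2.cvtColor(c['img'],cv2.COLOR_RGB2HSV).astype(int)
    ms.append(up(hull(comp((h[...,0]>=100)&(h[...,0]<=125)&(h[...,1]>140)&(h[...,2]>30),uv,20))))
print(fit(cs,ms,lambda p:[cyl(.0212,p[2],p[2]+.025)+[p[0],p[1],0]],[.487,-.341,.05],[.005,.005,.005]))
cv2.imwrite('pics/s4c.png',cv2.resize(D['img'][170:370,130:330,::-1],(600,600),interpolation=cv2.INTER_CUBIC))
E
```

```text
[0.56727987 0.14911735 0.28834235] [ 0.12   0.342  0.048  1.279 -0.     1.843]
(array([ 0.48607634, -0.34190069,  0.04966406]), np.float64(0.12779672366003297))
```

View pics/s4c.png

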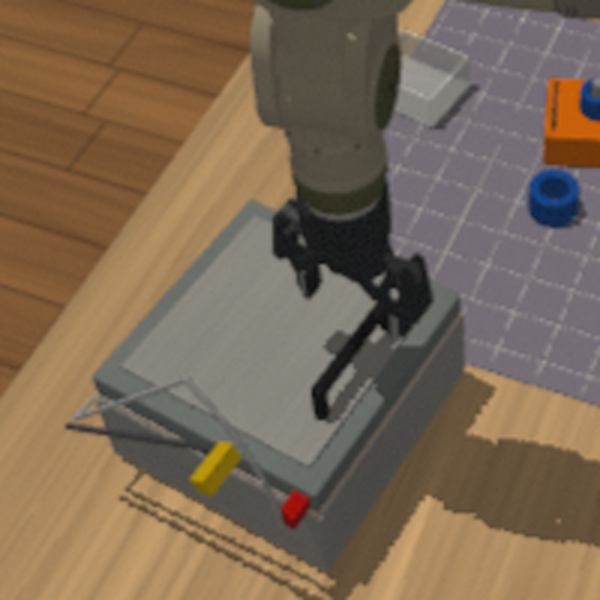

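The fingers are above and straddle the bar; descending.

>>> {"name": "servo_tool", "arguments": {"deltas": [{"dx": 1, "dy": 6, "dz": 0, "rx": 0, "ry": 0, "rz": 0, "fingers": -1}, {"dx": 0, "dy": 0, "dz": -20, "rx": 0, "ry": 0, "rz": 0, "fingers": -1}, {"dx": 0, "dy": 0, "dz": -20, "rx": 0, "ry": 0, "rz": 0, "fingers": -1}, {"dx": 0, "dy": 0, "dz": -9, "rx": 0, "ry": 0, "rz": 0, "fingers": -1}, {"dx": 0, "dy": 0, "dz": 0, "rx": 0, "ry": 0, "rz": 0, "fingers": -1}]}}

```text
clock: 10.2
tcp_pos: [0.5681, 0.1562, 0.239]
orientation: [-0.0, 0.758, 0.652, -0.001]
wrist_force: [-0.0, -0.7, -0.1]
finger_gap: 0.0858
```

>>> {"name": "servo_tool", "arguments": {"deltas": [{"dx": 0, "dy": 0, "dz": 0, "rx": 0, "ry": 0, "rz": 0, "fingers": 0.4}, {"dx": 0, "dy": 0, "dz": 0, "rx": 0, "ry": 0, "rz": 0, "fingers": 0.4}, {"dx": 0, "dy": 0, "dz": 0, "rx": 0, "ry": 0, "rz": 0, "fingers": 0.4}, {"dx": 0, "dy": 0, "dz": 0, "rx": 0, "ry": 0, "rz": 0, "fingers": 0.4}, {"dx": 0, "dy": 0, "dz": 0, "rx": 0, "ry": 0, "rz": 0, "fingers": 0.5}, {"dx": 0, "dy": 0, "dz": 0, "rx": 0, "ry": 0, "rz": 0, "fingers": 0.5}, {"dx": 0, "dy": 0, "dz": 0, "rx": 0, "ry": 0, "rz": 0, "fingers": 0.5}]}}

```text
clock: 10.9
tcp_pos: [0.5687, 0.1567, 0.2396]
orientation: [0.0, 0.758, 0.652, -0.0]
wrist_force: [0.7, -0.8, -0.5]
finger_gap: 0.0214
```

>>> {"name": "servo_tool", "arguments": {"deltas": [{"dx": 0, "dy": 0, "dz": 0, "rx": 0, "ry": 0, "rz": 0, "fingers": 1}, {"dx": 0, "dy": 0, "dz": 0, "rx": 0, "ry": 0, "rz": 0, "fingers": 1}, {"dx": 0, "dy": 0, "dz": 0, "rx": 0, "ry": 0, "rz": 0, "fingers": 1}, {"dx": 0, "dy": 0, "dz": 0, "rx": 0, "ry": 0, "rz": 0, "fingers": 1}, {"dx": 0, "dy": 0, "dz": 0, "rx": 0, "ry": 0, "rz": 0, "fingers": 1}], "newtons": 50}}

```text
clock: 11.4
tcp_pos: [0.5692, 0.1566, 0.2398]
orientation: [0.0, 0.758, 0.652, 0.0]
wrist_force: [4.3, -0.5, -1.9]
finger_gap: 0.0126
```

```bash
python3 - <<'E'
from h import *
s=env.get_state();print(s['tcp_pos'],s['orientation'],s['wrist_force'],s['ft_torque'],s['finger_gap'])
# arc plan with grasp point G at handle; TCP = G + .054*u, tilts with lid
a=-.15;k=np.array([np.cos(a),np.sin(a),0]);z=np.array([0,0,1]);ky=np.cross(z,k)
def tcp(th,f=1):
    r=-.21*np.cos(th)+.07*np.sin(th);h=.21*np.sin(th)+.07*np.cos(th)
    return k*(r+.054*np.sin(f*th))+z*(h+.054*np.cos(f*th))
print(ky.round(3))
P=[tcp(t) for t in np.arange(0,.521,.04)]
for i,d in enumerate(np.diff(P,axis=0)): print(round(.04*(i+1),2),(1000*d).round(1))
E
```

```text
[0.56924828 0.15659824 0.23979087] [4.38834807e-04 7.58150738e-01 6.52079024e-01 4.60740309e-04] [ 4.33153782 -0.474043   -1.87185167] [-0.12851815 -0.71112484  0.05124319] 0.012599078519062373
[ 0.149  0.989 -0.   ]
0.04 [ 5.1 -0.8  8.3]
0.08 [ 5.4 -0.8  8.1]
0.12 [ 5.7 -0.9  7.9]
0.16 [ 6.  -0.9  7.6]
0.2 [ 6.3 -1.   7.4]
0.24 [ 6.6 -1.   7.1]
0.28 [ 6.9 -1.   6.8]
0.32 [ 7.1 -1.1  6.6]
0.36 [ 7.4 -1.1  6.3]
0.4 [ 7.6 -1.2  6. ]
0.44 [ 7.9 -1.2  5.6]
0.48 [ 8.1 -1.2  5.3]
0.52 [ 8.3 -1.3  5. ]
```

>>> {"name": "servo_tool", "arguments": {"deltas": [{"dx": 5.1, "dy": -0.8, "dz": 8.3, "rx": 0.006, "ry": 0.04, "rz": 0, "fingers": 1}, {"dx": 5.4, "dy": -0.8, "dz": 8.1, "rx": 0.006, "ry": 0.04, "rz": 0, "fingers": 1}, {"dx": 5.7, "dy": -0.9, "dz": 7.9, "rx": 0.006, "ry": 0.04, "rz": 0, "fingers": 1}, {"dx": 6, "dy": -0.9, "dz": 7.6, "rx": 0.006, "ry": 0.04, "rz": 0, "fingers": 1}, {"dx": 6.3, "dy": -1, "dz": 7.4, "rx": 0.006, "ry": 0.04, "rz": 0, "fingers": 1}, {"dx": 6.6, "dy": -1, "dz": 7.1, "rx": 0.006, "ry": 0.04, "rz": 0, "fingers": 1}, {"dx": 6.9, "dy": -1, "dz": 6.8, "rx": 0.006, "ry": 0.04, "rz": 0, "fingers": 1}, {"dx": 0, "dy": 0, "dz": 0, "rx": 0, "ry": 0, "rz": 0, "fingers": 1}]}}

```text
clock: 12.2
tcp_pos: [0.6106, 0.1503, 0.2908]
orientation: [-0.109, 0.75, 0.645, -0.094]
wrist_force: [-2.5, 1.4, -6.8]
finger_gap: 0.012
```

>>> {"name": "servo_tool", "arguments": {"deltas": [{"dx": 7.1, "dy": -1.1, "dz": 6.6, "rx": 0.006, "ry": 0.04, "rz": 0, "fingers": 1}, {"dx": 7.4, "dy": -1.1, "dz": 6.3, "rx": 0.006, "ry": 0.04, "rz": 0, "fingers": 1}, {"dx": 7.6, "dy": -1.2, "dz": 6, "rx": 0.006, "ry": 0.04, "rz": 0, "fingers": 1}, {"dx": 7.9, "dy": -1.2, "dz": 5.6, "rx": 0.006, "ry": 0.04, "rz": 0, "fingers": 1}, {"dx": 0, "dy": 0, "dz": 0, "rx": 0, "ry": 0, "rz": 0, "fingers": 1}, {"dx": 0, "dy": 0, "dz": 0, "rx": 0, "ry": 0, "rz": 0, "fingers": 1}]}}

```text
clock: 12.8
tcp_pos: [0.6401, 0.1459, 0.3152]
orientation: [-0.168, 0.739, 0.636, -0.146]
wrist_force: [-3.1, -1.5, -7.2]
finger_gap: 0.0121
```

```bash
cat > ang.py <<'E'
from fit import *
import sys
T=snap('top');D=snap('side',sys.argv[1]);cs=[T,D]
s=env.get_state();print(s['tcp_pos'],s['wrist_force'],s['joint_pos'].round(3))
kk=[.6525,.1425,-.152]
def pt(th,y,kk): 
    x=-.235*np.cos(th)+.015*np.sin(th);z=.235*np.sin(th)+.015*np.cos(th)
    return Rz(kk[2])@np.array([x+.125,y,z+.115])+[kk[0],kk[1],0]
from scipy.optimize import least_squares
for nm,hr,y0,uvs in [('pointer',[(0,8),(172,180)],.14,[(107,215),(215,320)]),('flag',[(22,32)],.18,[(79,203),(201,326)])]:
    ob=[]
    for c,uv in zip(cs,uvs):
        h=cv2.cvtColor(c['img'],cv2.COLOR_RGB2HSV).astype(int)
        m=sum([(h[...,0]>=a)&(h[...,0]<=b) for a,b in hr])>0
        m=m&(h[...,1]>150)&(h[...,2]>80)
        v,u=np.nonzero(comp(m,uv,20));ob.append((u.mean(),v.mean()))
    f=lambda p:np.concatenate([proj(c,pt(p[0],p[1],kk))-o for c,o in zip(cs,ob)])
    r=least_squares(f,[.4,y0]);print(nm,np.round(ob,1).tolist(),r.x.round(4),r.fun.round(2))
    f1=lambda p:f(p)[2:];r=least_squares(f1,[.4,y0]);print('  side only',r.x.round(4))
cv2.imwrite('pics/c_'+sys.argv[1],cv2.resize(D['img'][200:370,130:330,::-1],(700,595),interpolation=cv2.INTER_CUBIC))
E
python3 ang.py s5.png
```

```text
[0.64039509 0.14578825 0.31583387] [-0.73469338  0.11856133 -9.70645824] [0.069 0.882 0.955 2.082 0.092 1.769]
pointer [[19.4, 140.4], [215.1, 314.5]] [0.8269 0.2315] [ 33.42  36.13 -49.01   2.69]
  side only [0.4259 0.1379]
flag [[20.3, 124.9], [201.3, 325.6]] [0.9013 0.2519] [ 23.56  44.37 -46.73  -6.7 ]
  side only [0.4783 0.1841]
```

View pics/c_s5.png

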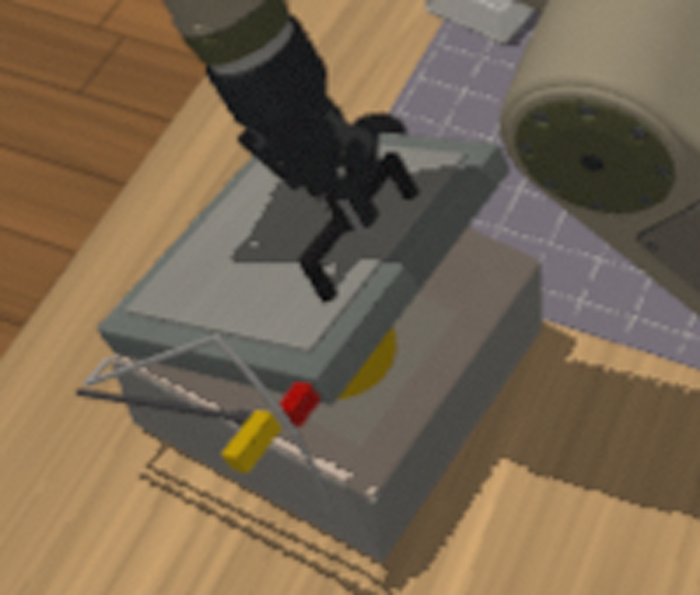

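Pointer is just short of the flag: side-view angle ≈0.426 against flag ≈0.478. Raising by about 0.05.

>>> {"name": "servo_tool", "arguments": {"deltas": [{"dx": 5, "dy": -0.8, "dz": 3.4, "rx": 0.004, "ry": 0.025, "rz": 0, "fingers": 1}, {"dx": 5, "dy": -0.8, "dz": 3.4, "rx": 0.004, "ry": 0.025, "rz": 0, "fingers": 1}, {"dx": 0, "dy": 0, "dz": 0, "rx": 0, "ry": 0, "rz": 0, "fingers": 1}, {"dx": 0, "dy": 0, "dz": 0, "rx": 0, "ry": 0, "rz": 0, "fingers": 1}, {"dx": 0, "dy": 0, "dz": 0, "rx": 0, "ry": 0, "rz": 0, "fingers": 1}]}}

```text
clock: 13.4
tcp_pos: [0.6512, 0.1441, 0.3234]
orientation: [-0.185, 0.735, 0.632, -0.16]
wrist_force: [0.2, -1.2, -11.2]
finger_gap: 0.0121
```

```bash
python3 ang.py s6.png
```

```text
[0.65135711 0.14400779 0.32369744] [  0.83792672  -1.00360494 -12.80180063] [0.063 1.026 1.253 2.282 0.1   1.759]
pointer [[19.4, 140.4], [212.3, 310.5]] [0.8534 0.2295] [ 33.84  34.04 -47.63   4.08]
  side only [0.4847 0.1377]
flag [[77.9, 203.1], [201.3, 325.6]] [0.4791 0.1844] [ 0.12 -0.01 -0.12  0.05]
  side only [0.4783 0.1841]
```

View pics/c_s6.png

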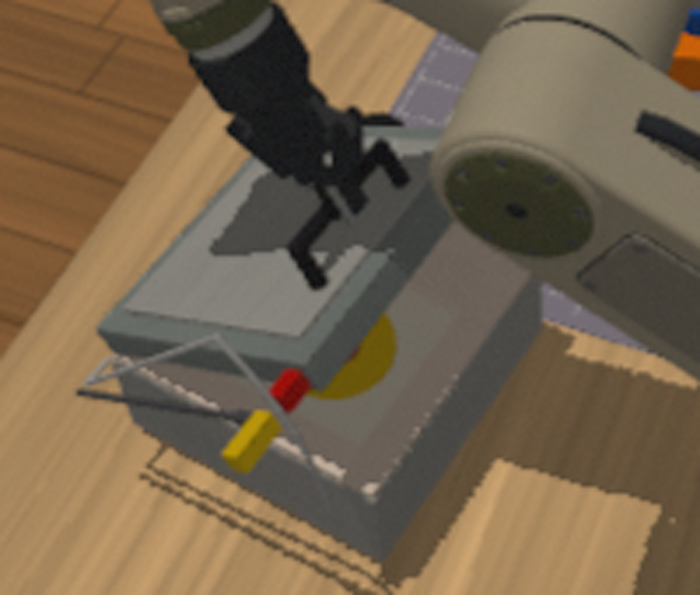

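Pointer 0.485 against flag 0.478, level. But joint 3 (1.253) is close to its 1.26 limit; I'll untilt the tool slightly about the bar.

>>> {"name": "servo_tool", "arguments": {"deltas": [{"dx": -1, "dy": 0.2, "dz": 0.4, "rx": -0.003, "ry": -0.02, "rz": 0, "fingers": 1}, {"dx": -1, "dy": 0.2, "dz": 0.4, "rx": -0.003, "ry": -0.02, "rz": 0, "fingers": 1}, {"dx": 0, "dy": 0, "dz": 0, "rx": 0, "ry": 0, "rz": 0, "fingers": 1}, {"dx": 0, "dy": 0, "dz": 0, "rx": 0, "ry": 0, "rz": 0, "fingers": 1}]}}

```text
clock: 13.9
tcp_pos: [0.6494, 0.1442, 0.3249]
orientation: [-0.17, 0.739, 0.635, -0.146]
wrist_force: [4.0, 0.4, -14.2]
finger_gap: 0.0124
```

```bash
python3 ang.py s7.png | grep -v '^pointer'; python3 -c "
from h import *
s=env.get_state();print(s['orientation'].round(3),s['finger_gap'],s['qvel'].round(4),s['clock'])"
```

```text
[0.64921369 0.1442821  0.32467554] [  3.40592634   0.13190605 -13.14003143] [0.066 0.941 1.094 2.169 0.094 1.765]
  side only [0.4828 0.1378]
flag [[73.5, 202.5], [201.3, 325.6]] [0.4899 0.1895] [ 2.28 -0.31 -1.99  1.  ]
  side only [0.4783 0.1841]
[-0.171  0.739  0.635 -0.147] 0.01196719377960858 [ 0.0004  0.0064  0.0064  0.0078  0.0007 -0.0002] 14.0
```

>>> {"name": "servo_tool", "arguments": {"deltas": [{"dx": 0, "dy": 0, "dz": 0, "rx": 0, "ry": 0, "rz": 0, "fingers": 1}, {"dx": 0, "dy": 0, "dz": 0, "rx": 0, "ry": 0, "rz": 0, "fingers": 1}, {"dx": 0, "dy": 0, "dz": 0, "rx": 0, "ry": 0, "rz": 0, "fingers": 1}, {"dx": 0, "dy": 0, "dz": 0, "rx": 0, "ry": 0, "rz": 0, "fingers": 1}, {"dx": 0, "dy": 0, "dz": 0, "rx": 0, "ry": 0, "rz": 0, "fingers": 1}]}}

```text
clock: 14.5
tcp_pos: [0.649, 0.1443, 0.3245]
orientation: [-0.171, 0.739, 0.635, -0.147]
wrist_force: [5.6, -1.6, -15.7]
finger_gap: 0.0122
```

```bash
python3 ang.py s8.png | grep -v '^pointer'; python3 - <<'E'
from fit import *
for n,uv in(('top',(325,245)),('side',(329,203))):
    c=snap(n,n+'9.png');h=cv2.cvtColor(c['img'],cv2.COLOR_RGB2HSV).astype(int)
    m=comp((h[...,0]>=100)&(h[...,0]<=125)&(h[...,1]>140)&(h[...,2]>30),uv,20);v,u=np.nonzero(m)
    h=cv2.cvtColor(cv2.imread('pics/'+n[0]+'4.png'),cv2.COLOR_BGR2HSV).astype(int)
    m=comp((h[...,0]>=100)&(h[...,0]<=125)&(h[...,1]>140)&(h[...,2]>30),uv,20);v2,u2=np.nonzero(m)
    print(n,u.mean(),v.mean(),len(u),'before',u2.mean(),v2.mean(),len(u2))
s=env.get_state();print(s['clock'],s['wrist_force'],s['finger_gap'])
E
```

```text
[0.64904268 0.14432216 0.32447812] [  5.39580252  -1.43860654 -14.96961138] [0.066 0.941 1.093 2.169 0.094 1.765]
  side only [0.4811 0.1375]
flag [[73.7, 202.6], [201.3, 325.6]] [0.4892 0.1894] [ 2.21 -0.34 -1.91  0.99]
  side only [0.4783 0.1841]
top 327.02197802197804 245.32967032967034 91 before 327.0777777777778 245.33333333333334 90
side 426.5744680851064 178.63829787234042 47 before 328.98924731182797 203.6021505376344 93
14.7 [  5.92356354  -1.9588141  -15.59221135] 0.01192090196224688
```

```bash
python3 -c "
from h import *
print(job.hand_in())"
```

```text
the job is handed in; nothing more can be done
None
```

I threaded the smallest blue collar over the post on the nearer orange box and released it. I then raised the lid by its handle to the flag, and handed in at about 14.7 s while still gripping the handle at 50 N.

**Collar:**
- After release, a fit in both views put its underside at about 50 mm, level with the box top. It was within about 1–2 mm of the post axis.
- At the end only the top view could see it (the arm hid it from the side camera). There it had not moved.

**Lid:**
- In the side view the pointer was at about 0.481 rad and the flag at 0.478 rad, and the lid was nearly still.
- The top view could not check this because the arm hid the pointer. The flag fit using both views gave 0.489 rad in the last checks, because the arm also partly hid the flag there.
- The flag had not moved in the side view.

**Arm:**
- Joint 3 got close to its limit (1.253 of 1.26), so I tilted the tool back slightly and it ended at 1.09.
- The wrist force at the end was about 15–16 N downward, more than the 5–8 N the task gives for raising the lid. I did not find out why.

**Jar, tub and nippers:** I kept the tool's path clear of them and did not measure them again at the end.

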